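Shut the incubator and hold its clamp lever level over the pin

TASK

First lower the incubator's open lid gently until it is fully shut, while the clamp lever still lies on the bench. Then lift the offset clamp lever by its balance point and hold it still and level a few centimetres clear above the incubator, with its bored hub straight over the clamp pin and its foot over the round grey pad on the lid, ready to be lowered on. Finish while holding it there, touching nothing with it, and leave everything else on the bench where it is.

Things in the scene. Friction and masses are not known exactly. Their poses are not given: they have to be found in the camera images.
- incubator: white bench-top sample incubator fixed to the bench, 240 (its x) x 330 (its y) x 105 mm tall (flat deck at z = 105 mm). Origin: centre of its underside; its front (display, knob) faces its -x, z up. The dark lid closes the chamber in the +y part of the deck, the clamp pin stands near the -y end
- lid (a joint): angle of the dark lid (rad): 0 = fully shut, flat on the deck, growing as it opens; starts 0.65 to 1.1. A stiff hinge: it stays where it is left; pushing the free edge down takes 1 to 4 N. Hinge axis: along the incubator's y at its x = +85, z = 105 mm, in the plane of the lid's underside. The free edge is on the front side: pushed down from above, it swings down to the deck
- lid_edge (a point): middle of the lid's free edge, half-way through its thickness; moves with the lid. The lid is a plate 170 mm from hinge to free edge, 200 mm wide along the incubator's y (its middle at y = +50 mm), 14 mm thick, with a finger lip 60 mm wide, 7 mm thick, standing 15 mm out from the middle of the free edge, top flush with the lid's outer face
- lid_pad (a point): centre of the round grey rest pad (30 mm across, level with the lid's top) that the lever's foot belongs on; moves with the lid. With the lid shut it is at the incubator's x = 0, y = +55 mm, z = 120 mm
- pin_tip (a point): top of the steel clamp pin (15 mm across, standing 55 mm above the deck, with a 34 mm collar at its foot), at the incubator's x = 0, y = -125 mm, z = 160 mm; axes parallel to the incubator's
- lever_balance (a point): balance point (centre of mass) of the offset clamp lever, mid-height in its arm, 25 mm above the bench as it stands on hub and foot. Axes: x along the arm from hub to foot, z up. Arm: straight, 12 mm wide, 20 mm tall, 15 mm clear of the bench. Hub axis 52 mm to -x, foot axis 128 mm to +x. Steel, 0.3 to 0.55 kg. Starts in one of two places on the bench; the link bar is in the other
- lever_hub (a point): centre of the lever's heavy bored hub (48 mm across, 50 mm tall, bore 19 mm through), on the bore axis, 25 mm above its underside
- lever_foot (a point): on the axis of the lever's small round presser foot (22 mm across, 35 mm tall), 25 mm above the foot's underside
- link: bystander: straight steel link bar, the same at both ends (round eyes 32 mm across, 120 mm apart, 12 mm thick), lying flat; origin at the centre of its underside
- wellplate: bystander: white well plate 86 x 128 x 14 mm; origin at the centre of its underside
- jar: bystander: amber screw jar 54 mm across, 65 mm tall, origin at the centre of its underside
- tube_rack: bystander: grey tube rack 70 x 160 mm, 77 mm tall with its tubes; origin at the centre of its underside
- bottle: bystander: white bottle 68 mm across, 150 mm tall; origin at the centre of its underside
- beaker: bystander: glass beaker 68 mm across, 85 mm tall; origin at the centre of its underside
- driver: bystander: screwdriver 190 mm long lying on the bench

How it is judged:
On the way, in this order (a step that is already met when the one before it is completed fails the run):
1. the lid is shut while the lever still lies on the bench (value of joint lid below 0.04 rad and height (world z) of lever_balance below 0.04 m), for 0.2 s.
2. the lever is lifted level by its balance point, clear of the bench (height (world z) of lever_balance above 0.08 m and x of the grasp point in the frame of lever_balance between -0.02 and 0.02 m and contact force between the fingers and lever above 1 N and angle between lever_balance's own z axis and vertical below 0.09 rad), for 0.2 s.
At the end, for the whole second after the job is handed in: Lid within 0.04 rad of shut; fingers grip the lever within 20 mm of its balance point along the arm; lever still, within 0.09 rad of level, hub axis within 20 mm of the pin, foot within 30 mm of the pad in plan, hub underside 10 to 100 mm above the pin tip, not touching the incubator (value of joint lid below 0.04 rad and x of the grasp point in the frame of lever_balance between -0.02 and 0.02 m and contact force between the fingers and lever above 1 N and angle between lever_balance's own z axis and vertical below 0.09 rad and horizontal distance between lever_hub and pin_tip below 0.02 m and horizontal distance between lever_foot and lid_pad below 0.03 m and z of lever_hub in the frame of pin_tip between 0.035 and 0.125 m and contact force between lever and incubator below 0.1 N and linear speed of lever below 0.03 m/s and angular speed of lever below 0.2 rad/s); the arm keeps its last pose, push and grip.
It fails at once if the lid is slammed (closing faster than 3 rad/s) (velocity of joint lid below -3 rad/s).
It fails at once if another thing on the bench is pushed away (more than 30 mm) (distance of any of link, wellplate, jar, tube_rack, bottle, beaker, driver from where it was at the start of the episode above 0.03 m).
It also fails if it takes over 59 s, if anything falls off the work surface, if the arm or the gripper's body presses on something with over 40 N, if the wrist force passes 120 N, or if a joint passes its speed limit or range.

ROBOT

A 6-joint arm with a two-finger parallel gripper is mounted at the origin on the work surface. World frame = base frame: x ahead of the robot, y to its left, z up, the work surface at z = 0. Lengths are in m, angles in rad, forces in N, time in s.
With the tool pointing down it reaches from about 0.35 to 0.775 m from the base axis. Payload 5.5 kg.
Tool frame: the origin (TCP) lies between the finger pads; the fingertips stand 22 mm ahead of it and the grasp point (between the pads) lies 3 mm ahead of it (env.finger_overhang is the distance from the TCP to the fingertips, in m); y points along the fingers, x is the direction in which the jaws open and shut, and the axes are right-handed (so a half turn about y gives the same grasp; the last joint's range is limited). The gripper opens to 85 mm and grips with 20 to 120 N. Pads are 22 mm wide; open, the fingers measure 114 mm over their backs; the gripper's body (76 mm by 85 mm) begins 54 mm behind the grasp point. The pads swing forward as they close: fully open they stand 13 mm farther back than shut.
Start: joints at [1.095, 0.313, 0.046, 1.304, 0, 1.431], TCP at [0.19, 0.543, 0.253] pointing down, gripper open.
Joint ranges: [-2.76, 2.76], [-0.86, 1.69], [-1.03, 1.26], [-2.2, 2.34], [-1.47, 1.5], [-3.14, 3.14]. Speed limits (rad/s): [2.57, 2.57, 3.14, 3.14, 3.14, 3.14].

INTERFACE

Orientations are given as a unit quaternion [w, x, y, z].
In Python, from workcell import monitor, cams, job, env gives the robot as it stands.
- The arm moves only by the tool drive_tool, never from a script. Its argument "plan" is text: rows parted by semicolons, each of 7 numbers parted by spaces: the opening, from -1 (shut) to 1 (fully open), then the shift along the tool's x, y, z in mm, then the turn, a rotation vector about the tool's x, y, z in degrees. In form: gripper x y z rx ry rz; .... A call has 1 to 8 rows; each row shifts and turns the pose as measured when the row begins, along the tool's axes as they then stand; what a row does not reach is not made up. A row lasts 1/8 s, in which the tool goes at most 62.5 mm and 10.7 degrees, less where a joint would pass 70% of its speed; a pose out of reach is approached as far as the arm can. A call is refused whole if a number of a shift passes 62.5 or a number of a turn 10.7, either way. A call with a gripper value outside its range is refused whole. The fingers move at their own pace and stop on an object; "grip_force" is the grip in N (left out, the last holds). Time passes only in rows, so rows that do not move let the fingers close. It gives the time, the measured TCP pose, the force and the opening at its end, in the units of the state.
- monitor.get_state(): the state, without advancing time (a new reading comes with each control period).
- cams.read_camera(name): name is "side" or "top" or "wrist"; returns (picture, depth): 400x640x3 uint8, red, green, blue; 400x640 float32, m along the optical axis (not along the pixel's ray), 0 where there is no reading.
- cams.calibration(name): a dict with "fx", "fy", "cx", "cy" (pixels), "R" (3x3) and "t" (3): a world point X has camera coordinates R X + t. Camera axes: x right, y down, z forward; pixel columns grow to the right and rows downward; lengths in m; the calibration is good to about 2 mm. The wrist camera is an equidistant fisheye: a pixel r from the principal point sees the ray r / f radians off the axis. A picture is of the moment at which its call begins: read the wrist's pose just before it. calibration takes no time and is no camera call; for the wrist camera it gives the pose at the moment of the call.
- job.hand_in(): hands the job in, once; it reports no verdict.
The state is a dict: "clock": time; "joint_pos": joint angles; "qvel": joint speeds; "tau": joint torques, N m; "tcp_pos": TCP position; "orientation": TCP orientation; "wrist_force": force on the tool from outside, world axes, zero at the start; "ft_torque": the same for the moment, N m; "finger_gap": finger opening in m.
Only numpy, scipy, OpenCV 4.12 (cv2) and the standard library are available. Lean on these libraries where they do the work, as an engineer would, in place of code of your own. Each camera call takes 0.05 s, during which the arm holds its last target.

## Working session

There is one attempt and no reset: what is moved stays moved. The work goes in short steps, Python scripts to look and compute and a tool call to move; the robot and the scene stay as the last step left them, time stands still between calls to the robot, and variables do not carry over. Pictures are saved under pics/ and viewed, and the job is handed in when it is done.

Besides the shell and the picture viewer there is one more tool, called after "Emit:" by a JSON object that holds its "api" and its "payload". drive_tool: Moves the arm, as the interface text tells. Its arguments: {"type":"object","properties":{"plan":{"type":"string"},"grip_force":{"type":"number"}},"required":["plan"]}

```bash
ls; mkdir -p pics
python3 - <<'E'
from workcell import monitor,cams,job,env
import cv2,numpy as np,pickle
print(monitor.get_state())
for n in ["side","top","wrist"]:
    c=cams.calibration(n);print(n,c)
    p,d=cams.read_camera(n)
    cv2.imwrite(f"pics/{n}0.png",p[:,:,::-1]); pickle.dump((p,d,c),open(f"{n}0.pkl","wb"))
E
```

```text
pics
{'clock': 0.0, 'joint_pos': array([ 1.09540341e+00,  3.14019161e-01,  4.49393878e-02,  1.30357382e+00,
       -7.13800770e-06,  1.43118225e+00]), 'qvel': array([ 1.24142359e-04,  1.19571823e-03, -2.40599668e-03,  1.28856214e-03,
        1.11433773e-03,  8.30016990e-05]), 'tau': array([ 9.82352722e-04, -4.80622029e+01,  2.98533833e+01,  1.93255325e-02,
       -2.12995114e-04, -6.07149531e-06]), 'tcp_pos': array([0.18926243, 0.54245204, 0.25238196]), 'orientation': array([-0.57621624,  0.57682472,  0.40883682, -0.41000065]), 'wrist_force': array([-0.15354736,  0.0306466 ,  0.06758488]), 'ft_torque': array([ 0.01932029, -0.01582468, -0.00664457]), 'finger_gap': 0.08567805474888382}
side {'fx': 361.61117354038277, 'fy': 361.61117354038277, 'cx': 314.37919339495687, 'cy': 203.16471576053038, 'R': array([[ 0.89937419, -0.43717798, -0.00121497],
       [-0.28041126, -0.57473295, -0.76879878],
       [ 0.33540362,  0.69177847, -0.63948961]]), 't': array([-0.55312068,  0.1667483 ,  0.94002782])}
top {'fx': 402.3029723131681, 'fy': 402.3029723131681, 'cx': 317.5896440268377, 'cy': 194.92795588271466, 'R': array([[-1.80145975e-02, -9.99833792e-01, -2.80400492e-03],
       [-9.93257612e-01,  1.82171882e-02, -1.14487777e-01],
       [ 1.14519830e-01,  7.22648003e-04, -9.93420700e-01]]), 't': array([-0.13117188,  0.56357027,  1.08566869])}
wrist {'fx': 309.70691628693146, 'fy': 309.70691628693146, 'cx': 320.191847894549, 'cy': 197.66193766430715, 'R': array([[ 0.32913849,  0.94427921, -0.00215201],
       [ 0.89835839, -0.31242861,  0.30877267],
       [ 0.29089526, -0.10356225, -0.95113343]]), 't': array([-0.57407574, -0.03925104,  0.38074045])}
```

View pics/top0.png

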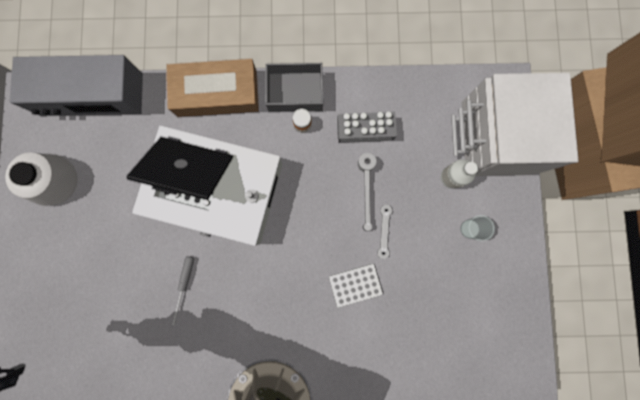

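View pics/side0.png

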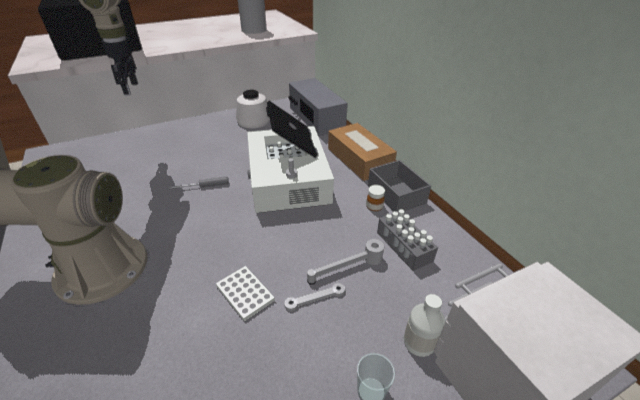

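View pics/wrist0.png

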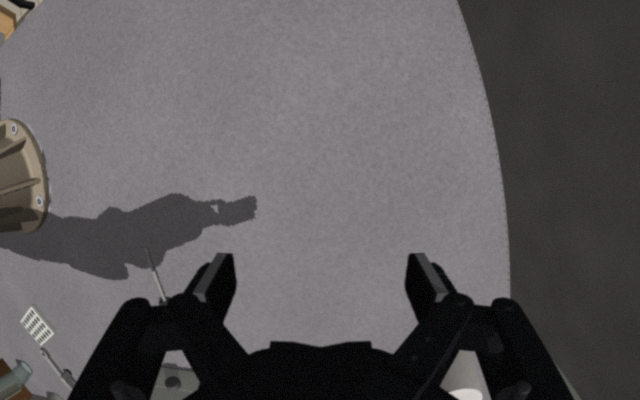

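```bash
cat > h.py <<'E'
import numpy as np,cv2,pickle
def load(n): return pickle.load(open(n+".pkl","rb"))
def ray(c,u,v):
    d=np.array([(u-c['cx'])/c['fx'],(v-c['cy'])/c['fy'],1.]); R=c['R']
    return -R.T@c['t'], R.T@d
def onz(c,u,v,z):
    o,d=ray(c,u,v); return o+d*(z-o[2])/d[2]
def cloud(c,dep):
    v,u=np.mgrid[:400,:640]; P=np.stack([(u-c['cx'])/c['fx']*dep,(v-c['cy'])/c['fy']*dep,dep],-1)
    return (P-c['t'])@c['R']
def proj(c,X):
    p=c['R']@np.asarray(X)+c['t']; return c['fx']*p[0]/p[2]+c['cx'],c['fy']*p[1]/p[2]+c['cy']
E
python3 - <<'E'
from h import *
for n,b in (("top",(110,110,320,270)),("top",(320,130,430,310)),("side",(230,80,350,220)),("side",(260,220,400,320))):
    p,d,c=load(n+"0"); x0,y0,x1,y1=b
    s=min(800//(x1-x0),600//(y1-y0)); cv2.imwrite(f"pics/z_{n}_{x0}.png",cv2.resize(p[y0:y1,x0:x1,::-1],None,fx=s,fy=s,interpolation=cv2.INTER_CUBIC)); print(n,b,s)
p,d,c=load("top0"); P=cloud(c,d)
Z=P[...,2]
m=((Z>0.097)&(Z<0.113)&(P[...,1]>0)&(P[...,0]>.3)&(P[...,0]<.8)&(P[...,1]<.6)).astype(np.uint8)
n,l,s,_=cv2.connectedComponentsWithStats(m); i=1+np.argmax(s[1:,4]); print(s[i])
print((Z[:, :]>0).mean())
ct=max(cv2.findContours((l==i).astype(np.uint8),0,2)[0],key=cv2.contourArea)
print(cv2.approxPolyDP(ct,3,True)[:,0])
Zs=(np.clip(Z,0,0.3)/0.3*255).astype(np.uint8)
cv2.imwrite("pics/ztop.png",cv2.resize(Zs[110:270,110:320],None,fx=3,fy=3))
# lever mask
m=((Z>0.03)&(Z<0.08)&(P[...,1]<0.0)&(P[...,1]>-.4)&(P[...,0]>.2)&(P[...,0]<.8))
vv,uu=np.nonzero(m); print(uu.min(),uu.max(),vv.min(),vv.max())
E
```

```text
top (110, 110, 320, 270) 3
top (320, 130, 430, 310) 3
side (230, 80, 350, 220) 4
side (260, 220, 400, 320) 5
[ 132  125  132  120 6465]
0.46076171875
[[159 125]
 [154 141]
 [160 135]
 [172 135]
 [226 149]
 [233 158]
 [214 190]
 [208 211]
 [155 197]
 [155 190]
 [141 183]
 [132 212]
 [255 244]
 [263 215]
 [263 152]]
265 396 109 229
```

View pics/z_top_110.png

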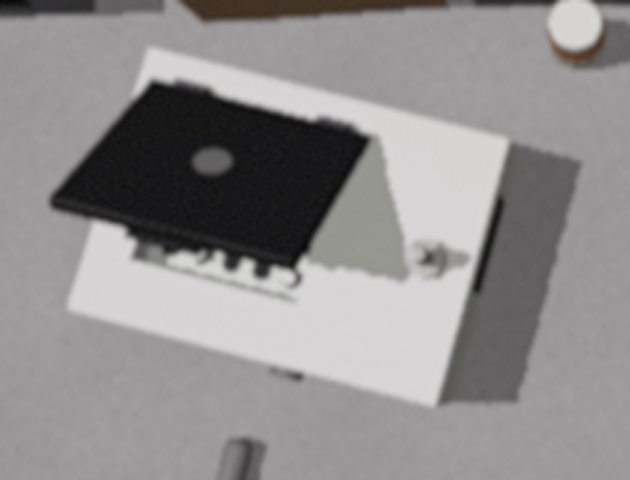

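View pics/z_top_320.png

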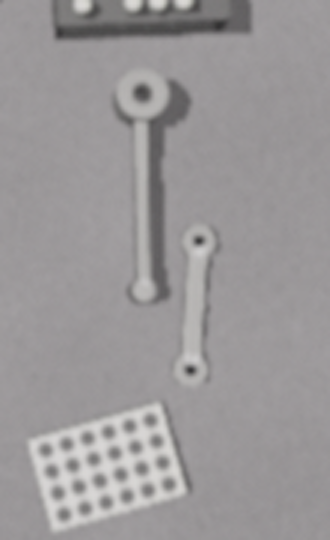

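View pics/z_side_230.png

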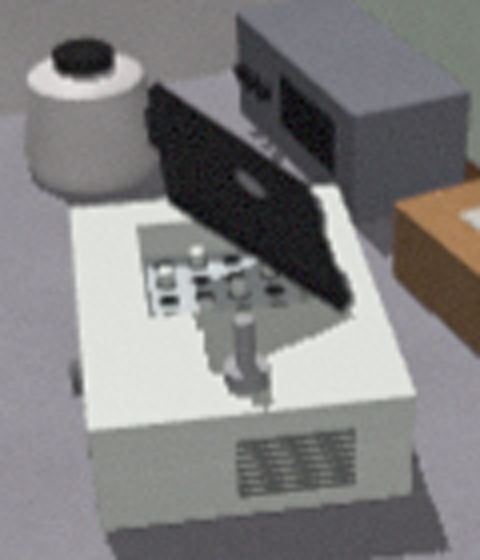

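View pics/z_side_260.png

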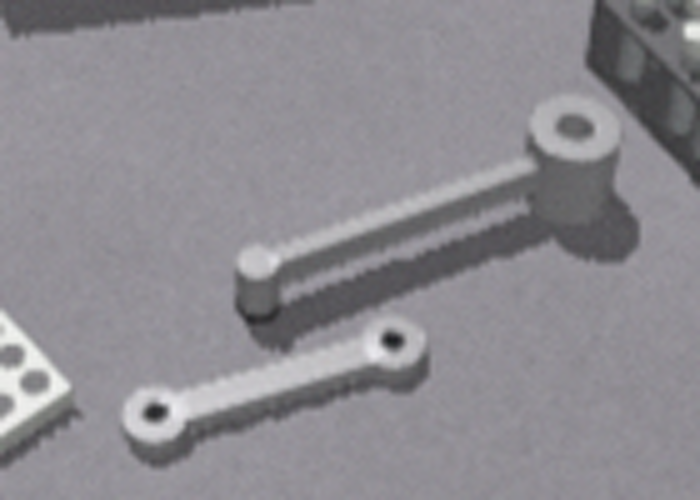

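View pics/ztop.png

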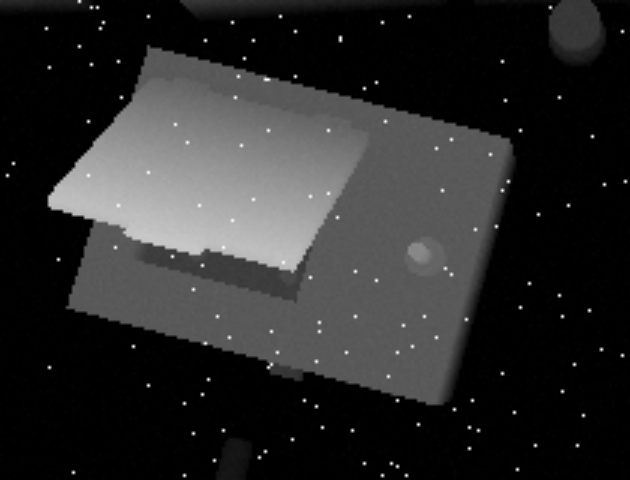

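Run:
```python
from h import *
p,d,c=load("top0"); P=cloud(c,d)
C=[onz(c,110+(x-1)/3,110+(y-1)/3,.105)[:2] for x,y in((148,46),(510,140),(438,406),(68,309))]
C=np.array(C); print(C, np.linalg.norm(C-np.roll(C,-1,0),axis=1))
# model corners: far +y(120,165), far -y(120,-165), front -y, front +y
M=np.array([[120,165],[120,-165],[-120,-165],[-120,165]])/1000
H=(M.T)@(C-C.mean(0)); th=np.arctan2(H[0,1]-H[1,0],H[0,0]+H[1,1]); 
R=np.array([[np.cos(th),-np.sin(th)],[np.sin(th),np.cos(th)]]); o=C.mean(0); print("origin",o,"yaw deg",np.degrees(th), "res mm",1000*(C-o-M@R.T))
print("pin model",o+R@[0,-.125],"pad",o+R@[0,.055])
print("pin img", onz(c,110+418/3,110+251/3,.16))
L=np.array([(P[...,0]-o[0]),(P[...,1]-o[1])]); q=np.einsum('ij,jkl->ikl',R.T,L); 
hgt=P[...,2]
m=(q[1]>-.035)&(q[1]<.14)&(hgt>.13)&(hgt<.3)&(q[0]>-.15)&(q[0]<.1)
a=np.polyfit(q[0][m],hgt[m],1); 
r=hgt[m]-np.polyval(a,q[0][m]); k=abs(r)<.006; a=np.polyfit(q[0][m][k],hgt[m][k],1); print("lid angle",-np.arctan(a[0]),m.sum(),k.sum(),"z at hinge",np.polyval(a,.085), 'max',hgt[m][k].max(), q[0][m][k].min())
ang=-np.arctan(a[0])
print("hub",onz(c,320+141.5/3,130+92.5/3,.05),"foot",onz(c,320+143.5/3,130+289/3,.035))
m=((hgt>.03)&(hgt<.08)&(P[...,1]<-.1)&(P[...,1]>-.3)&(P[...,0]>.2)&(P[...,0]<.62))
n,l,s,ce=cv2.connectedComponentsWithStats(m.astype(np.uint8)); i=1+np.argmax(s[1:,4]);X=P[l==i]; print(s[i],X.mean(0))
hb=X[X[:,2]>.043]; ft=X; print('hub',(hb.min(0)+hb.max(0))/2, 'x range',X[:,0].min(),X[:,0].max())
ar=X[(X[:,0]>.43)&(X[:,0]<.52)]; print(np.polyfit(ar[:,0],ar[:,1],1), np.polyval(np.polyfit(ar[:,0],ar[:,1],1),.5))
```

```text
[[ 0.74709544  0.27578287]
 [ 0.65653529 -0.04370876]
 [ 0.42655382  0.01942586]
 [ 0.51530614  0.33850013]] [0.33207837 0.23848995 0.33118781 0.24012442]
origin [0.58637267 0.14750002] yaw deg -15.533645435660267 res mm [[ 0.91827491  1.44624537]
 [-1.26649241 -0.09917943]
 [-0.01435659 -1.23756332]
 [ 0.36257409 -0.10950261]]
pin model [0.55289715 0.02706585] pad [0.60110191 0.20049106]
pin img [0.55256264 0.02640035 0.16      ]
lid angle 0.6952934561234368 3379 3281 z at hinge 0.12495714521856031 max 0.2370730925130467 -0.04963575726849152
hub [ 0.65124012 -0.27992537  0.05      ] foot [ 0.47144525 -0.27777377  0.035     ]
[364 173   8  57 273] [ 0.53513997 -0.2775778   0.03455055]Traceback (most recent call last):
  File "<stdin>", line 20, in <module>
    return umr_minimum(a, axis, None, out, keepdims, initial, where)
ValueError: zero-size array to reduction operation minimum which has no identity
```

```bash
cat >> h.py <<'E'
from scipy.spatial.transform import Rotation as Ro
def tool(s):
    q=s['orientation']; return Ro.from_quat([q[1],q[2],q[3],q[0]])
def goal(s,pos,xdir_deg):
    """shift in tool mm and rotvec deg to reach pos with tool z down, tool x at heading xdir (mod 180)"""
    R=tool(s); best=None
    for k in (0,180):
        a=np.radians(xdir_deg+k); x=np.array([np.cos(a),np.sin(a),0]); z=np.array([0,0,-1.]); T=Ro.from_matrix(np.stack([x,np.cross(z,x),z],1))
        rv=np.degrees((R.inv()*T).as_rotvec())
        print(f"k{k}: rot",rv.round(1))
    print("shift",(1000*R.inv().apply(np.asarray(pos)-s['tcp_pos'])).round(1),"tcp",s['tcp_pos'].round(4),"axes x",R.as_matrix()[:,0].round(3),"z",R.as_matrix()[:,2].round(3),"j",s['joint_pos'].round(2),"F",s['wrist_force'].round(2),"gap",round(s['finger_gap'],4),"t",s['clock'])
E
python3 - <<'E'
from h import *
from workcell import monitor
s=monitor.get_state()
goal(s,[.566,.205,.29],70)
goal(s,[.599,-.279,.1],90)
E
```

```text
k0: rot [-90.    0.7   0.5]
k180: rot [  -0.9 -126.9 -126.9]
shift [-194.7  -37.2 -466.9] tcp [0.1893 0.5426 0.2526] axes x [ 0.33   0.944 -0.001] z [-0.944  0.33   0.   ] j [1.1  0.31 0.05 1.3  0.   1.43] F [-0.54  0.32 -0.33] gap 0.0854 t 0.15
k0: rot [-89.1 -15.  -15.2]
k180: rot [-19.7 116.8 116.8]
shift [-640.5  153.3 -657.6] tcp [0.1893 0.5426 0.2526] axes x [ 0.33   0.944 -0.001] z [-0.944  0.33   0.   ] j [1.1  0.31 0.05 1.3  0.   1.43] F [-0.54  0.32 -0.33] gap 0.0854 t 0.15
```

```bash
sed -i 's/z=np.array(\[0,0,-1.\]); T=Ro.from_matrix(np.stack(\[x,np.cross(z,x),z\],1))/y=np.array([0,0,-1.]); T=Ro.from_matrix(np.stack([x,y,np.cross(x,y)],1))/' h.py
cat > g.py <<'E'
import sys
from h import *
from workcell import monitor
a=list(map(float,sys.argv[1:])); goal(monitor.get_state(),a[:3],a[3])
E
python3 g.py .566 .205 .29 70.7
```

```text
k0: rot [-0.   0.1 -0.1]
k180: rot [-1.000e-01 -1.799e+02  0.000e+00]
shift [-194.7  -37.2 -466.9] tcp [0.1893 0.5426 0.2526] axes x [ 0.33   0.944 -0.001] z [-0.944  0.33   0.   ] j [1.1  0.31 0.05 1.3  0.   1.43] F [-0.54  0.32 -0.33] gap 0.0854 t 0.15
```

Emit:
{"api": "drive_tool", "payload": {"plan": "-1 0 -20 -20 0 0 0; -1 -20 -17 -50 0 0 0; -1 -24 0 -58 0 0 0; -1 -24 0 -58 0 0 0; -1 -24 0 -58 0 0 0; -1 -24 0 -58 0 0 0; -1 -24 0 -58 0 0 0; -1 -20 0 -40 0 0 0"}}

```text
clock: 1.15
tcp_pos: [0.5168, 0.2591, 0.288]
orientation: [-0.574, 0.575, 0.41, -0.413]
wrist_force: [0.2, 1.4, -0.4]
finger_gap: 0.0001
```

```bash
python3 g.py .566 .205 .26 70.7
```

```text
k0: rot [-0.1  0.6 -0.2]
k180: rot [-4.000e-01 -1.794e+02  1.000e-01]
shift [-35.3  28.1 -64. ] tcp [0.5168 0.2591 0.288 ] axes x [ 0.321  0.947 -0.004] z [-0.947  0.321  0.001] j [ 0.33  0.32  0.13  1.39 -0.    0.65] F [ 0.17  1.36 -0.37] gap 0.0001 t 1.15
```

Emit:
{"api": "drive_tool", "payload": {"plan": "-1 -18 0 -32 0 0 0; -1 -17 10 -31 0 0 0; -1 0 10 0 0 0 0; -1 0 0 0 0 0 0; -1 0 8 0 0 0 0; -1 0 8 0 0 0 0; -1 0 8 0 0 0 0; -1 0 8 0 0 0 0"}}

```text
clock: 2.15
tcp_pos: [0.5667, 0.2031, 0.2333]
orientation: [-0.575, 0.575, 0.41, -0.413]
wrist_force: [-0.8, -0.2, 1.8]
finger_gap: -0.0001
```

```bash
python3 g.py .566 .205 .145 70.7
python3 - <<'E'
from workcell import cams
import cv2
p,d=cams.read_camera("side"); cv2.imwrite("pics/s1.png",cv2.resize(p[60:260,160:440,::-1],None,fx=2.8,fy=2.8))
E
```

```text
k0: rot [-0.1  0.5 -0.2]
k180: rot [  -0.4 -179.5    0.2]
shift [ 1.9 88.3  1.1] tcp [0.5667 0.2031 0.2333] axes x [ 0.323  0.946 -0.004] z [-0.946  0.323  0.002] j [ 0.21  0.38  0.09  1.28 -0.    0.54] F [-0.85 -0.24  1.83] gap -0.0001 t 2.15
```

View pics/s1.png

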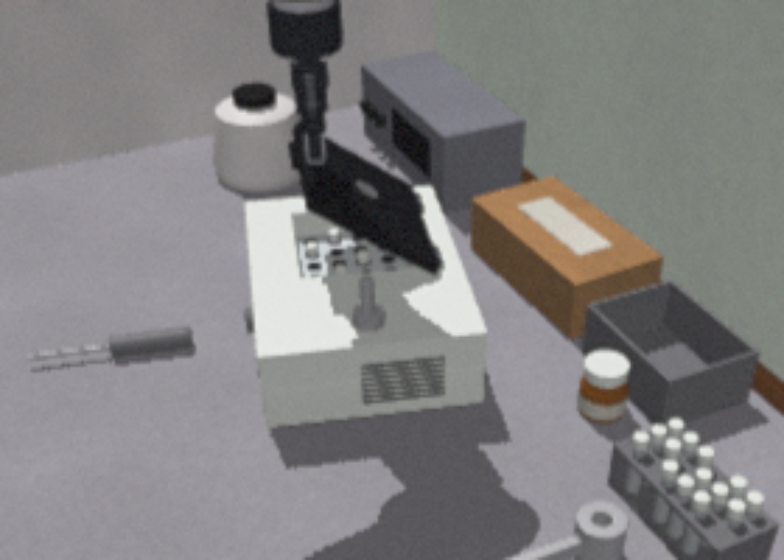

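Emit:
{"api": "drive_tool", "payload": {"plan": "-1 0 9 0 0 0 0; -1 0 9 0 0 0 0; -1 0 9 0 0 0 0; -1 0 9 0 0 0 0; -1 0 9 0 0 0 0; -1 0 9 0 0 0 0; -1 0 9 0 0 0 0; -1 0 6 0 0 0 0"}}

```text
clock: 3.2
tcp_pos: [0.5653, 0.2029, 0.1579]
orientation: [0.575, -0.575, -0.409, 0.414]
wrist_force: [-0.0, 0.5, 1.6]
finger_gap: 0.0
```

Emit:
{"api": "drive_tool", "payload": {"plan": "-1 0 6 0 0 0 0; -1 0 5 0 0 0 0; -1 0 4 0 0 0 0; -1 0 3 0 0 0 0; -1 0 3 0 0 0 0; -1 0 3 0 0 0 0"}}

```text
clock: 3.95
tcp_pos: [0.5649, 0.2029, 0.1414]
orientation: [-0.574, 0.576, 0.411, -0.412]
wrist_force: [-7.2, -1.7, 18.0]
finger_gap: -0.0005
```

Emit:
{"api": "drive_tool", "payload": {"plan": "-1 0 1 0 0 0 0; -1 0 1 0 0 0 0; -1 0 -15 0 0 0 0; -1 0 -50 0 0 0 0; -1 0 -60 0 0 0 0; -1 -60 0 0 0 0 0; -1 -60 0 0 0 0 0; -1 -60 0 0 0 0 0"}}

```text
clock: 4.95
tcp_pos: [0.5109, 0.0317, 0.2742]
orientation: [-0.57, 0.577, 0.416, -0.411]
wrist_force: [0.7, -1.5, 0.2]
finger_gap: -0.0001
```

```bash
python3 - <<'E'
from h import *
from workcell import cams
c=cams.calibration("top");p,d=cams.read_camera("top"); pickle.dump((p,d,c),open("top1.pkl","wb"))
cv2.imwrite("pics/t1.png",cv2.resize(p[100:300,100:440,::-1],None,fx=2.3,fy=2.3))
p,dd=cams.read_camera("side"); cv2.imwrite("pics/s2.png",cv2.resize(p[60:260,160:440,::-1],None,fx=2.8,fy=2.8))
P=cloud(c,d); o=np.array([.5864,.1475]); t=np.radians(-15.53); R=np.array([[np.cos(t),-np.sin(t)],[np.sin(t),np.cos(t)]])
q=(P[...,:2]-o)@R; z=P[...,2]
m=(abs(q[...,0])<.08)&(q[...,1]>-.04)&(q[...,1]<.14)&(z>.1)&(z<.15)
print(m.sum(),np.polyfit(q[...,0][m],z[m],1),np.median(z[m]))
E
python3 g.py .599 -.279 .16 90
```

```text
66 [-0.06949292  0.12426591] 0.11919001398105161
k0: rot [  0.6 -18.8  -0.2]
k180: rot [  0.3 161.2   0.8]
shift [-262.2  116.5 -182.5] tcp [0.5097 0.0287 0.2742] axes x [ 0.322  0.947 -0.002] z [-0.947  0.322 -0.01 ] j [-0.1   0.17 -0.08  1.3  -0.    0.23] F [0.33 0.62 0.25] gap 0.0003 t 5.05
```

View pics/t1.png

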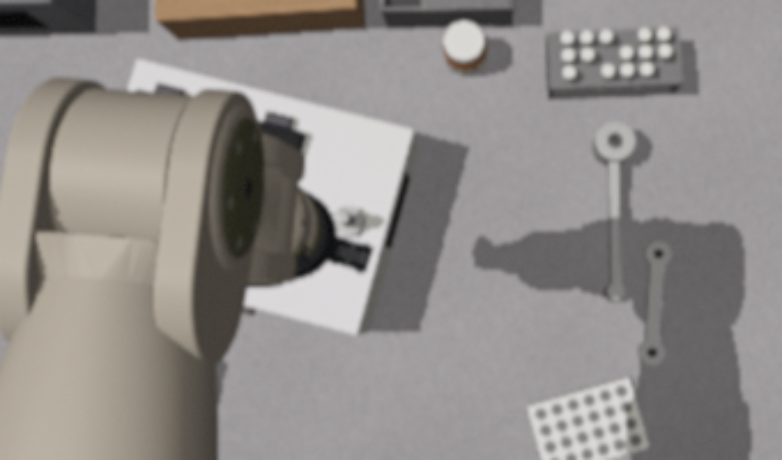

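View pics/s2.png

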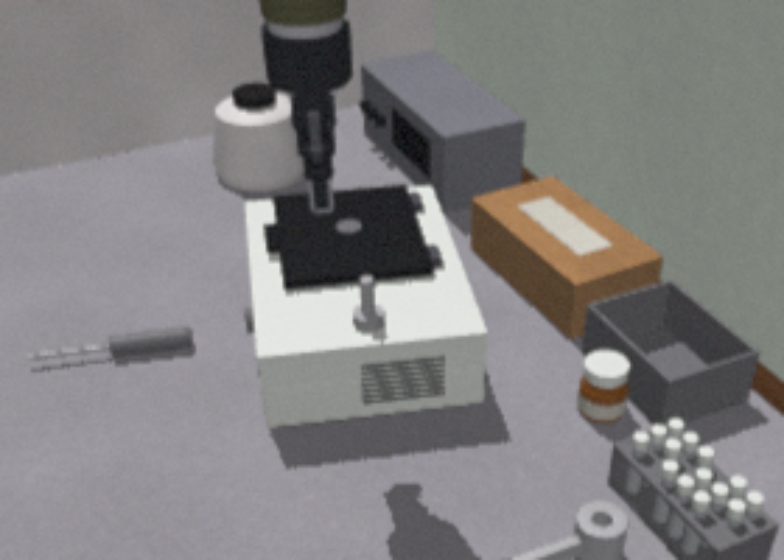

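Emit:
{"api": "drive_tool", "payload": {"plan": "1 -50 0 -35 0 0 0; 1 -52 0 -36 0 0 0; 1 -52 0 -36 0 0 0; 1 -52 10 -36 0 0 0; 1 -45 15 -30 0 0 0; 1 0 20 0 0 -9 0; 1 0 20 0 0 -9 0; 1 0 0 0 0 0 0"}}

```text
clock: 6.05
tcp_pos: [0.5992, -0.2677, 0.2135]
orientation: [-0.495, 0.507, 0.502, -0.496]
wrist_force: [0.7, 0.2, -0.3]
finger_gap: 0.0852
```

```bash
python3 - <<'E'
from h import *
from workcell import cams
c=cams.calibration("top");p,d=cams.read_camera("top"); pickle.dump((p,d,c),open("top1.pkl","wb"))
cv2.imwrite("pics/t2.png",cv2.resize(p[100:300,100:440,::-1],None,fx=2.3,fy=2.3))
P=cloud(c,d); o=np.array([.5864,.1475]); t=np.radians(-15.53); R=np.array([[np.cos(t),-np.sin(t)],[np.sin(t),np.cos(t)]])
q=(P[...,:2]-o)@R; z=P[...,2]
m=(abs(q[...,0])<.08)&(q[...,1]>-.04)&(q[...,1]<.14)&(z>.1)&(z<.15)
print(m.sum(),np.polyfit(q[...,0][m],z[m],1),np.median(z[m]))
p,dd=cams.read_camera("wrist"); cv2.imwrite("pics/w2.png",p[:,:,::-1])
E
python3 g.py .599 -.279 .03 90
```

```text
4265 [0.00040726 0.11939198] 0.11936223076816611
k0: rot [ 1.2 -0.3 -0.5]
k180: rot [  0.7 179.7   1.9]
shift [ -9.6 185.9   5. ] tcp [ 0.6    -0.2679  0.2159] axes x [ 0.006  1.    -0.008] z [-1.     0.006 -0.022] j [-0.54  0.47  0.18  1.26  0.   -0.54] F [ 0.19 -0.36  0.52] gap 0.0855 t 6.15
```

View pics/t2.png

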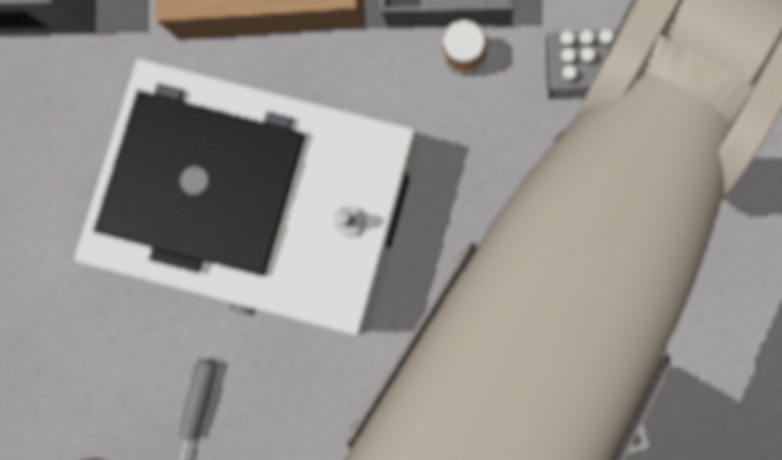

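View pics/w2.png

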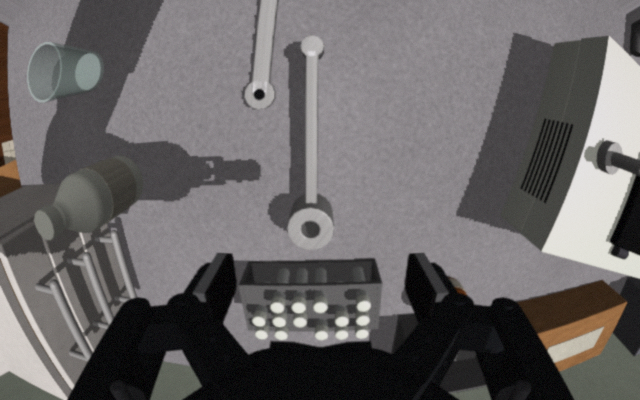

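Run:
```python
from h import *
from workcell import cams
c=cams.calibration("wrist")
def w(u,v,z):
    x,y=u-c['cx'],v-c['cy']; r=np.hypot(x,y); a=r/c['fx']; d=np.array([x/r*np.sin(a),y/r*np.sin(a),np.cos(a)]); o=-c['R'].T@c['t']; d=c['R'].T@d
    return o+d*(z-o[2])/d[2]
print("cam",-c['R'].T@c['t']); print(w(310.5,229,.05),w(312,46,.035), "pin", )
_,_,ct=load("top1"); print("pad",onz(ct,100+194/2.3,100+180.5/2.3,.12))
```

```text
cam [ 0.51707398 -0.26590796  0.33463799]
[ 0.64996378 -0.27895083  0.05      ] [ 0.47044461 -0.27600767  0.035     ] pin
pad [0.59986292 0.20060746 0.12      ]
```

Emit:
{"api": "drive_tool", "payload": {"plan": "1 -9 30 1 1.2 0 -0.5; 1 0 35 0 0 0 0; 1 0 35 0 0 0 0; 1 0 25 0 0 0 0; 1 0 0 0 0 0 0", "grip_force": 60}}

```text
clock: 6.78
tcp_pos: [0.6024, -0.278, 0.0891]
orientation: [-0.501, 0.504, 0.498, -0.497]
wrist_force: [-0.5, 0.2, 0.1]
finger_gap: 0.0855
```

```bash
python3 g.py .598 -.278 .03 90;  python3 - <<'E'
from workcell import cams
import cv2
p,dd=cams.read_camera("wrist"); cv2.imwrite("pics/w3.png",p[:,:,::-1])
E
```

```text
k0: rot [ 0.2 -0.7 -0.1]
k180: rot [  0.2 179.3   0.4]
shift [ 0.1 59.1  4.7] tcp [ 0.6024 -0.278   0.0891] axes x [ 0.012  1.    -0.002] z [-1.     0.012 -0.004] j [-0.55  0.56  0.02  1.02  0.   -0.54] F [-0.5   0.19  0.1 ] gap 0.0855 t 6.775
```

View pics/w3.png

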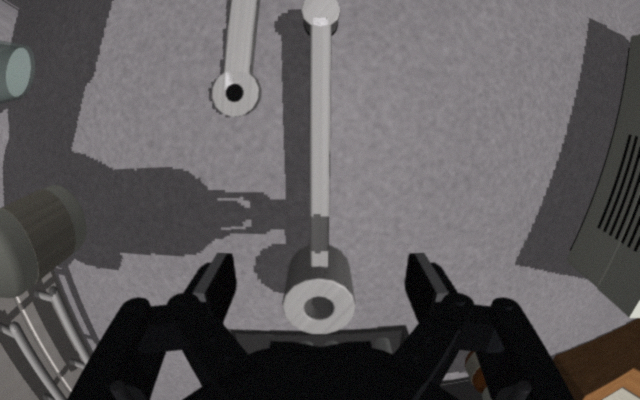

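Emit:
{"api": "drive_tool", "payload": {"plan": "1 0 20 4 0 -0.7 0; 1 0 20 1 0 0 0; 1 0 14 0 0 0 0; 1 0 4 0 0 0 0; 1 0 0 0 0 0 0", "grip_force": 60}}

```text
clock: 7.45
tcp_pos: [0.6036, -0.2815, 0.0385]
orientation: [-0.494, 0.507, 0.501, -0.498]
wrist_force: [-1.1, -0.1, 1.3]
finger_gap: 0.0855
```

```bash
python3 g.py .598 -.278 .03 90
```

```text
k0: rot [ 0.9 -0.  -0.6]
k180: rot [  0.9 180.    1.4]
shift [3.6 8.4 5.8] tcp [ 0.6036 -0.2815  0.0385] axes x [ 0.001  1.    -0.01 ] z [-1.     0.    -0.016] j [-0.56  0.6  -0.05  0.9   0.   -0.56] F [-1.14 -0.15  1.29] gap 0.0855 t 7.45
```

Emit:
{"api": "drive_tool", "payload": {"plan": "1 3 5 5 0.9 0 -0.6; 1 0 3 2 0 0 0; 1 0 2 0 0 0 0; 1 0 0 0 0 0 0", "grip_force": 60}}

```text
clock: 7.95
tcp_pos: [0.5971, -0.2789, 0.0295]
orientation: [-0.5, 0.5, 0.5, -0.5]
wrist_force: [0.1, -0.1, 0.6]
finger_gap: 0.0853
```

```bash
python3 g.py .598 -.278 .03 90
```

```text
k0: rot [ 0.1 -0.   0. ]
k180: rot [-0.0e+00  1.8e+02  1.0e-01]
shift [ 0.9 -0.5 -0.9] tcp [ 0.5971 -0.2789  0.0295] axes x [0.001 1.    0.   ] z [-1.     0.001 -0.001] j [-0.56  0.61 -0.06  0.9   0.   -0.56] F [ 0.09 -0.12  0.61] gap 0.0853 t 7.95
```

Well placed; close.

Emit:
{"api": "drive_tool", "payload": {"plan": "-1 0 0 0 0 0 0; -1 0 0 0 0 0 0; -1 0 0 0 0 0 0; -1 0 0 0 0 0 0; -1 0 0 0 0 0 0; -1 0 0 0 0 0 0", "grip_force": 70}}

```text
clock: 8.7
tcp_pos: [0.5974, -0.2788, 0.03]
orientation: [-0.5, 0.501, 0.5, -0.499]
wrist_force: [-0.7, -0.5, -0.4]
finger_gap: 0.0109
```

Emit:
{"api": "drive_tool", "payload": {"plan": "-1 0 -10 0 0 0 0; -1 0 -20 0 0 0 0; -1 0 -25 0 0 0 0; -1 0 -25 0 0 0 0; -1 0 -15 0 0 0 0; -1 0 0 0 0 0 0; -1 0 0 0 0 0 0; -1 0 0 0 0 0 0"}}

```text
clock: 9.7
tcp_pos: [0.5931, -0.2767, 0.1223]
orientation: [0.504, -0.496, -0.499, 0.501]
wrist_force: [-0.2, 0.8, -4.3]
finger_gap: 0.0105
```

```bash
python3 g.py .567 .077 .26 -15.5;  python3 - <<'E'
from workcell import cams
import cv2
p,dd=cams.read_camera("side"); cv2.imwrite("pics/s4.png",cv2.resize(p[100:340,200:480,::-1],None,fx=2.5,fy=2.5))
E
```

```text
k0: rot [ -0.7 105.5  -0.3]
k180: rot [ -0.2 -74.5   0.7]
shift [ 354.6 -135.2   27.6] tcp [ 0.5931 -0.2767  0.1223] axes x [0.    1.    0.006] z [-1.    0.    0.01] j [-0.56  0.54  0.06  1.11  0.   -0.56] F [-0.23  0.81 -4.27] gap 0.0105 t 9.7
```

View pics/s4.png

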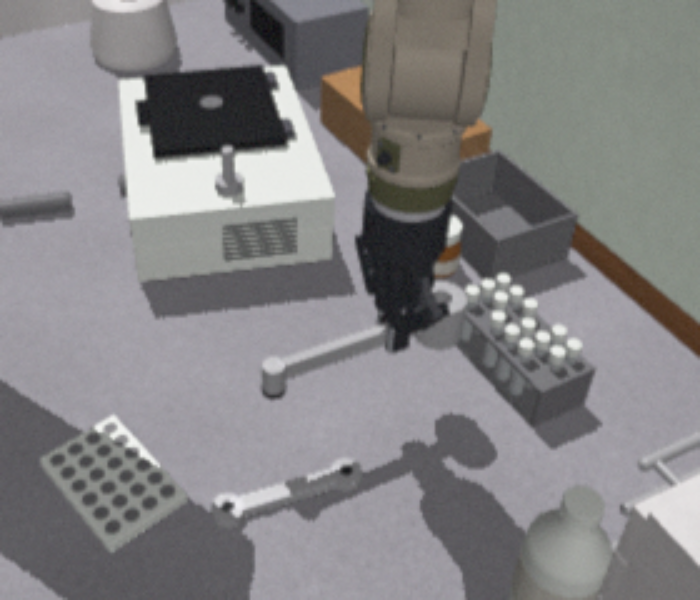

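Emit:
{"api": "drive_tool", "payload": {"plan": "-1 0 -20 0 0 0 0; -1 0 -30 0 0 0 0; -1 0 -30 0 0 0 0; -1 0 -30 0 0 2 0; -1 0 -20 0 0 4 0; -1 0 -5 0 0 6 0; -1 0 0 0 0 6 0; -1 0 0 0 0 6 0"}}

```text
clock: 10.75
tcp_pos: [0.5923, -0.2763, 0.2536]
orientation: [0.604, -0.588, -0.377, 0.385]
wrist_force: [0.0, 0.3, -4.7]
finger_gap: 0.0111
```

```bash
python3 g.py .567 .077 .26 -15.5
```

```text
k0: rot [-1.3 80.7 -0.8]
k180: rot [ -0.9 -99.3   1.4]
shift [310.2  -1.1 171.2] tcp [ 0.5923 -0.2763  0.2536] axes x [0.419 0.908 0.003] z [-0.908  0.419  0.025] j [-0.56  0.49  0.32  1.42  0.   -0.13] F [ 0.    0.32 -4.71] gap 0.0111 t 10.75
```

Emit:
{"api": "drive_tool", "payload": {"plan": "-1 0 0 0 -1 7 -1; -1 0 -2 0 0 7 0; -1 0 -2 0 0 7 0; -1 0 -2 0 0 7 0; -1 0 -2 0 0 7 0; -1 0 0 0 0 7 0; -1 0 0 0 0 7 0; -1 0 0 0 0 7 0"}}

```text
clock: 11.75
tcp_pos: [0.5902, -0.2753, 0.2541]
orientation: [0.715, -0.696, -0.043, 0.047]
wrist_force: [0.2, -1.3, -5.1]
finger_gap: 0.0107
```

```bash
python3 g.py .567 .077 .26 -15.5
```

```text
k0: rot [-1.5 22.8 -0.5]
k180: rot [  -0.7 -157.2    2.1]
shift [ 21.8   3.9 352.4] tcp [ 0.5902 -0.2753  0.2541] axes x [ 0.992  0.127 -0.004] z [-0.127  0.992  0.028] j [-0.57  0.48  0.3   1.41  0.02  0.88] F [ 0.2  -1.34 -5.11] gap 0.0107 t 11.75
```

Emit:
{"api": "drive_tool", "payload": {"plan": "-1 0 -3 0 -1.3 7 -0.5; -1 0 -3 0 0 7 0; -1 0 -3 0 0 7 0; -1 0 0 0 0 2 0; -1 0 0 0 0 0 0"}}

```text
clock: 12.38
tcp_pos: [0.5888, -0.2745, 0.2584]
orientation: [0.703, -0.697, 0.103, -0.1]
wrist_force: [0.4, 0.5, -5.0]
finger_gap: 0.0109
```

```bash
python3 g.py .567 .077 .26 -15.5;  python3 - <<'E'
from workcell import cams
import cv2
for n in("side","top"):
  p,dd=cams.read_camera(n); cv2.imwrite(f"pics/{n}5.png",p[:,:,::-1])
E
```

```text
k0: rot [-0.4 -1.  -0.4]
k180: rot [  0.6 179.   -0.7]
shift [-120.8    1.6  330.8] tcp [ 0.5888 -0.2745  0.2584] axes x [ 0.959 -0.284 -0.006] z [0.284 0.959 0.007] j [-0.56  0.47  0.29  1.4   0.01  1.3 ] F [ 0.45  0.47 -4.95] gap 0.0109 t 12.375
```

View pics/side5.png

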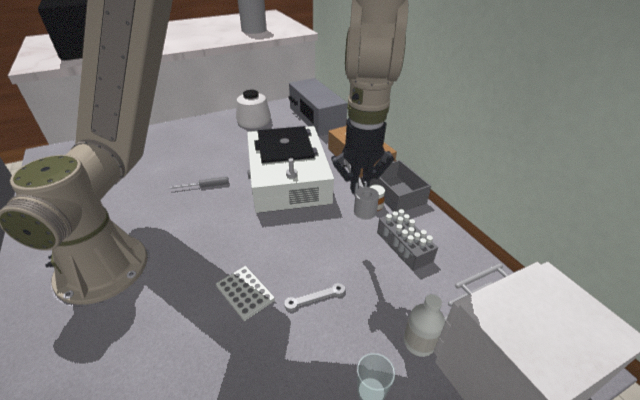

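Side view: the lever is held near (365,195), hub towards the camera, foot towards the incubator; the bystanders are in place. Next, the translation.

Emit:
{"api": "drive_tool", "payload": {"plan": "-1 -10 0 20 0 -1 0; -1 -18 0 40 0 0 0; -1 -18 0 50 0 0 0; -1 -18 0 50 0 0 0; -1 -18 0 50 0 0 0; -1 -18 0 50 0 0 0; -1 -10 0 35 0 0 0; -1 0 0 0 0 0 0"}}

```text
clock: 13.48
tcp_pos: [0.5607, 0.047, 0.2597]
orientation: [0.704, -0.698, 0.096, -0.093]
wrist_force: [-0.4, -0.7, -4.7]
finger_gap: 0.0111
```

```bash
python3 g.py .567 .077 .24 -15.5
```

```text
k0: rot [-0.5  0.2 -0.3]
k180: rot [  -0.5 -179.8    0.7]
shift [-1.7 20.  30.4] tcp [0.5607 0.047  0.2597] axes x [ 0.964 -0.265 -0.006] z [0.265 0.964 0.008] j [-0.06  0.29  0.03  1.31  0.01  1.77] F [-0.41 -0.73 -4.69] gap 0.0111 t 13.475
```

Emit:
{"api": "drive_tool", "payload": {"plan": "-1 -1 8 15 -0.5 0 -0.3; -1 0 8 12 0 0 0; -1 0 4 4 0 0 0; -1 0 0 0 0 0 0; -1 0 0 0 0 0 0"}}

```text
clock: 14.1
tcp_pos: [0.5686, 0.0767, 0.2375]
orientation: [-0.7, 0.701, -0.096, 0.095]
wrist_force: [0.2, -0.1, -4.7]
finger_gap: 0.0107
```

```bash
python3 g.py .567 .077 .24 -15.5;  python3 - <<'E'
from workcell import cams
import cv2,pickle
for n in("side","top","wrist"):
  c=cams.calibration(n);p,dd=cams.read_camera(n); pickle.dump((p,dd,c),open(n+"6.pkl","wb")); cv2.imwrite(f"pics/{n}6.png",p[:,:,::-1] if n!="side" else cv2.resize(p[60:220,200:400,::-1],None,fx=3.7,fy=3.7))
E
```

```text
k0: rot [ 0.1  0.  -0.1]
k180: rot [-1.0e-01 -1.8e+02 -2.0e-01]
shift [-1.6 -2.5 -0.2] tcp [0.5686 0.0767 0.2375] axes x [ 0.964 -0.267 -0.001] z [ 0.267  0.964 -0.002] j [-0.    0.32  0.01  1.27 -0.    1.84] F [ 0.18 -0.07 -4.74] gap 0.0107 t 14.1
```

View pics/side6.png

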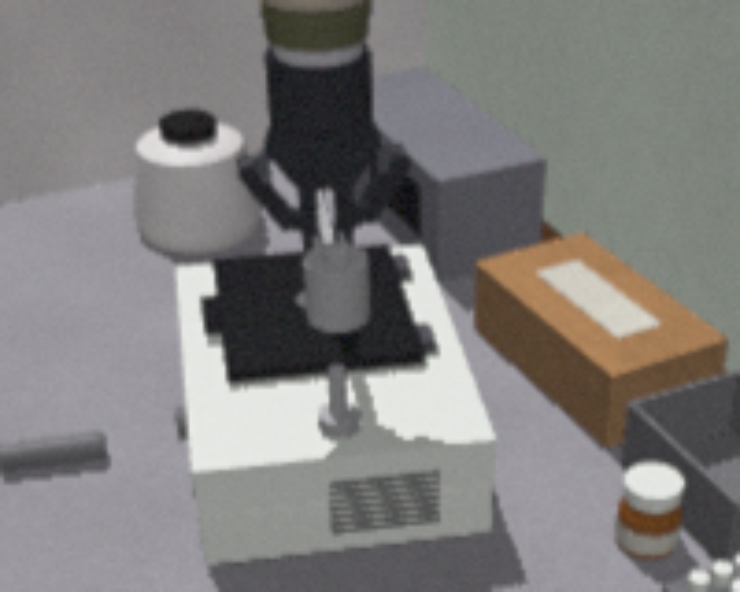

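View pics/top6.png

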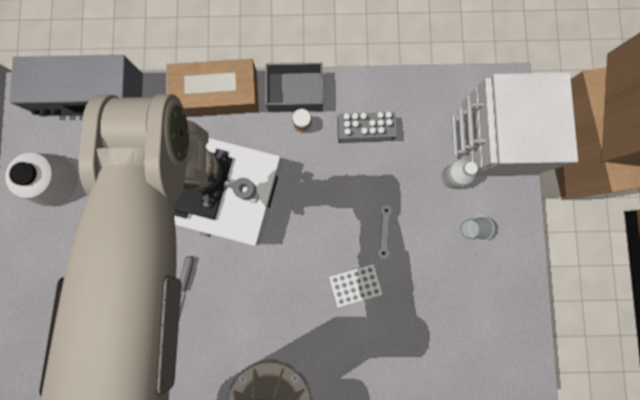

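View pics/wrist6.png

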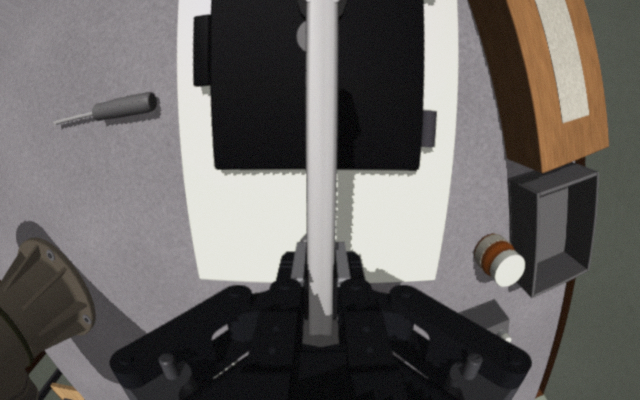

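Run:
```python
from h import *
p,d,c=load("top6"); cv2.imwrite("pics/t6z.png",cv2.resize(p[150:230,190:290,::-1],None,fx=7,fy=7,interpolation=cv2.INTER_CUBIC))
P=cloud(c,d); z=P[...,2]; m=(z>.245)&(z<.27)&(P[...,0]>.5)&(P[...,0]<.61)&(P[...,1]>-.02)&(P[...,1]<.06)
X=P[m]; print(m.sum(),X.mean(0),X.min(0),X.max(0)); vv,uu=np.nonzero(m); print(uu.min(),uu.max(),vv.min(),vv.max())
p,d,c=load("wrist6")
def w(u,v,z):
    x,y=u-c['cx'],v-c['cy']; r=np.hypot(x,y); a=r/c['fx']; dd=np.array([x/r*np.sin(a),y/r*np.sin(a),np.cos(a)]); o=-c['R'].T@c['t']; dd=c['R'].T@dd
    return o+dd*(z-o[2])/dd[2]
a,b=w(322,30,.2425),w(321,150,.2425); print(a,b,"arm heading",np.degrees(np.arctan2(*(a-b)[1::-1])), "pad seen(part)",w(308,36,.12))
cv2.imwrite("pics/w6z.png",cv2.resize(p[0:150,240:400,::-1],None,fx=4.5,fy=4.5))
```

```text
335 [0.55650196 0.02520222 0.25715968] [0.53204848 0.00076521 0.24512945] [0.6059231  0.05766023 0.26998562]
227 254 164 198
[0.59625317 0.17901517 0.2425    ] [0.5838319  0.13536648 0.2425    ] arm heading 74.11505073612325 pad seen(part) [0.59294757 0.20406964 0.12      ]
```

View pics/t6z.png

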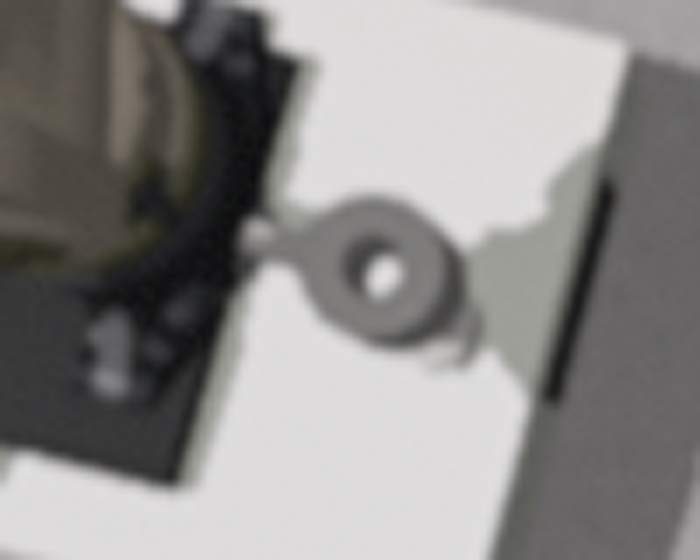

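View pics/w6z.png

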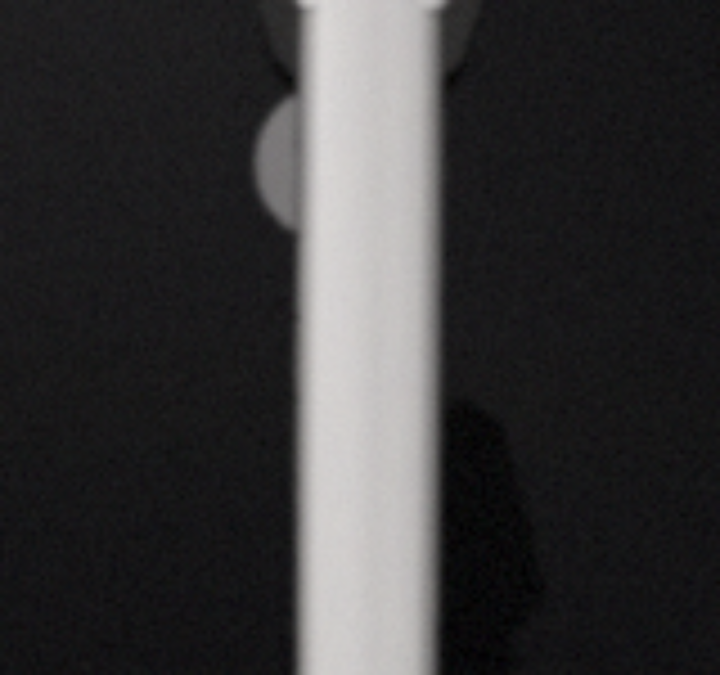

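```bash
python3 - <<'E'
from h import *
_,_,c=load("top6"); h=onz(c,190+378/7,150+271/7,.2575); print(h, h[:2]-[.5527,.0267], 'foot est',h[:2]+.18*np.array([np.cos(np.radians(74.4)),np.sin(np.radians(74.4))]))
E
python3 g.py .567 .077 .24 -15.5
```

```text
[0.55199774 0.02153109 0.2575    ] [-0.00070226 -0.00516891] foot est [0.6004033  0.19490036]
k0: rot [ 0.1  0.  -0. ]
k180: rot [-1.0e-01 -1.8e+02 -2.0e-01]
shift [-1.6 -2.2 -0.2] tcp [0.5686 0.0768 0.2378] axes x [ 0.964 -0.267 -0.001] z [ 0.267  0.964 -0.002] j [-0.    0.32  0.01  1.27 -0.    1.84] F [-0.16 -0.43 -3.46] gap 0.0108 t 14.25
```

Emit:
{"api": "drive_tool", "payload": {"plan": "-1 -1 0 5 0 0 0; -1 0 0 0 0 0 0; -1 0 0 0 0 0 0; -1 0 0 0 0 0 0; -1 0 0 0 0 0 0"}}

```text
clock: 14.88
tcp_pos: [0.5692, 0.0819, 0.2384]
orientation: [-0.7, 0.701, -0.095, 0.095]
wrist_force: [-0.2, 0.5, -5.0]
finger_gap: 0.011
```

```bash
python3 - <<'E'
from h import *
from workcell import cams,monitor
c=cams.calibration("top");p,d=cams.read_camera("top");P=cloud(c,d); z=P[...,2]; m=(z>.245)&(z<.27)&(P[...,0]>.5)&(P[...,0]<.58)&(P[...,1]>-.02)&(P[...,1]<.05)
X=P[m]; (u,v)=np.nonzero(m)[1],np.nonzero(m)[0]; print("hub top mean",X.mean(0),m.sum(),"z slope fit",np.linalg.lstsq(np.c_[X[:,:2],np.ones(len(X))],X[:,2],rcond=None)[0])
cv2.imwrite("pics/t7z.png",cv2.resize(p[150:230,190:290,::-1],None,fx=7,fy=7,interpolation=cv2.INTER_CUBIC))
s=monitor.get_state(); print(s['qvel'].round(4))
E
python3 g.py .567 .082 .24 -15.5
```

```text
hub top mean [0.55581353 0.02818308 0.25754953] 313 z slope fit [0.01409909 0.04041152 0.24857414]
[-0.0023 -0.0001 -0.0007 -0.0004  0.0005 -0.0016]
k0: rot [0.1 0.  0. ]
k180: rot [   0.  -180.    -0.2]
shift [-2.2 -1.6 -0.5] tcp [0.5692 0.0819 0.2384] axes x [ 0.964 -0.267  0.   ] z [ 0.267  0.964 -0.002] j [ 0.    0.32  0.02  1.27 -0.    1.85] F [ 0.38 -0.99 -2.97] gap 0.0108 t 14.925
```

View pics/t7z.png

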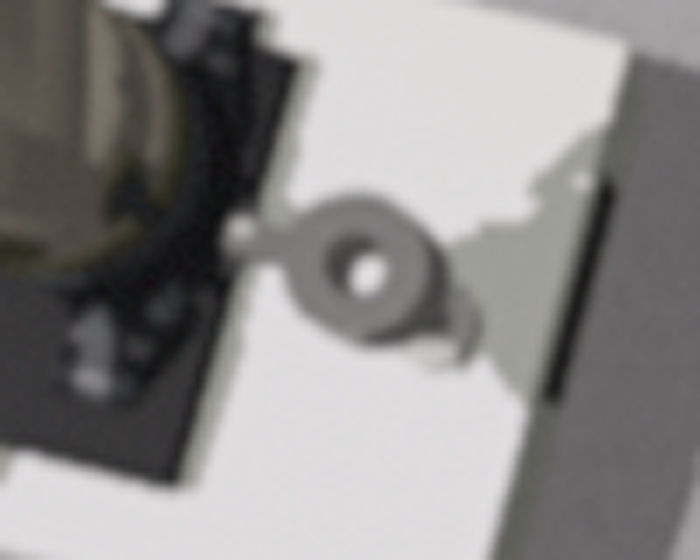

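```bash
python3 -c "
from workcell import job; print(job.hand_in())"
```

```text
the job is handed in; nothing more can be done
None
```

I shut the lid, lifted the lever near its balance point, and handed the job in at about 15 s with the lever held still over the incubator. No verdict was reported.

- **Lid:** I pushed it down slowly with the closed fingertips while the lever still lay on the bench. A depth fit made just before I gripped the lever showed it flat, with a slope of about 0.0004 rad and its top at 119 mm.
- **Grip:** The fingers hold the arm about 5 mm towards the foot from the balance point, at a grip setting of 70 N.
- **Position over the incubator:** The hub axis is about 2 mm from the pin in plan. The hub underside is about 47 mm above the pin tip. The foot is estimated to be within about 5 mm of the pad, because the arm hides part of the pad.
- **Level and still:** The tool is level to about 0.1°, and the joint speeds are near zero.
- **Other things on the bench:** They looked unmoved in the camera pictures; I did not measure them.

**One check disagreed slightly:** A noisy depth fit on the hub's top suggested up to about 0.04 rad of tilt. The hub's height matched a level lever to within about 1 mm. Both are inside the 0.09 rad limit.

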